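Stand the blue tile in the drying rack

TASK

Take the blue tile off the sloping easel and stand it upright on its long edge in the rack slot marked by the blue clip, fully down on the rubber pad in the slot and slid along the slot until its end just touches the steel stop bar. Tiles chip: lower it gently, never ram or drop it against the rack, and do not shove the stop bar out of its setting. Leave the clay-red tile, the jar and the bowl where they are.

Things in the scene. Friction and masses are not known exactly. Their poses are not given: they have to be found in the camera images.
- tile_blue: blue tile with white end stripes, 10 mm thick (x), 120 long (y), 90 high (z), 0.2 kg; origin in its middle. It starts leaning 25 degrees from vertical on the easel, long edge down on the ledge, top towards the easel's -x, its z axis up the slope. Only its lower 52 mm are backed by a board: the upper 38 mm are free on both faces, to be pinched across the thickness with a tilted gripper
- tile_clay: clay-red tile of the same size and frame, leaning beside the blue one on the easel (24 mm apart end to end, either order); must stay there
- easel: low wooden easel, base 130 mm (x) by 300 mm (y) by 10 mm, holding both tiles in a row along its y; fixed. Origin at the centre of its underside, z up
- rack: pale wooden rack, fixed, four slots along its y. Origin at the underside, z up. Five ribs 19 mm thick, 220 long (y -110 to 110), tops 64 mm above the origin, centred at x = -64, -32, 0, 32, 64 mm. Slots 13 mm wide, centred at x = -48, -16, 16, 48 mm, square mouths. Their floor, a rubber pad set by screws, lies anywhere from 12 to 38 mm above the origin and is not reported: feel for it
- clip_blue: blue block 22 x 18 x 34 mm on the rack's base beyond the -y end of the slot that it marks (134 mm from the rack's origin along -y). Origin at its underside centre, 12 mm above the rack's; axes as the rack's: the slot's centre line is its x = 0. Yellow, green and red clips mark the other slots; which is which varies
- stop_face (a point): middle of the stop bar's face that looks to the rack's -y; axes as the rack's. The steel bar, 12 mm thick (y), 178 long (x), crosses over all slots near the rack's +y end, 69 to 87 mm above its underside. Its setting along y varies by 50 mm; it is held only by friction and slips if pushed with more than about 12 N: feel for it
- jar: glaze jar, 72 mm across, 100 mm high, beyond the work; origin at its underside centre
- bowl: clay-red bowl, 124 mm across, 60 mm high, beyond the work; origin at its underside centre
There are look-alikes about, which are no part of the job. Several things have the shape of the tile_blue; the one meant has the colours described above.

How it is judged:
At the end, for the whole second after the job is handed in: Blue tile released, at rest in the blue clip's slot: centre within 6 mm of its centre line and 54 to 85.5 mm above the rack's underside (45 above the floor pad), within 0.16 rad of upright and of the slot's direction, end within 3.5 mm of the stop bar, and the bar within 4 mm of its start (x of tile_blue in the frame of clip_blue between -0.006 and 0.006 m and z of tile_blue in the frame of rack between 0.054 and 0.0855 m and angle between the x axis of tile_blue and the x axis of rack, either way round below 0.16 rad and angle between the z axis of tile_blue and the z axis of rack, either way round below 0.16 rad and y of tile_blue in the frame of stop_face between -0.0635 and -0.057 m and distance of stop_face from where it was at the start of the episode below 0.004 m and linear speed of tile_blue below 0.03 m/s and angular speed of tile_blue below 0.5 rad/s); the robot touches nothing.
It fails at once if the blue tile is knocked against the rack with more than 75 N, or kept pressed on it, hardly moving, with more than 40 N (contact force between tile_blue and rack above 75 N or (contact force between tile_blue and rack above 40 N and linear speed of tile_blue below 0.003 m/s)).
It fails at once if the blue tile falls or is thrust at over 0.2 m/s with its lower edge inside the rack's slots (z of tile_blue in the frame of rack below 0.104 m and x of tile_blue in the frame of rack between -0.07 and 0.07 m and y of tile_blue in the frame of rack between -0.1 and 0.1 m and linear speed of tile_blue above 0.2 m/s).
It fails at once if the stop bar is shoved by more than 6 mm (distance of stop_face from where it was at the start of the episode above 0.006 m).
It fails at once if the clay-red tile is displaced by more than 10 mm (distance of tile_clay from where it was at the start of the episode above 0.01 m).
It fails at once if the jar or the bowl is displaced by more than 20 mm (distance of any of jar, bowl from where it was at the start of the episode above 0.02 m).
It also fails if it takes over 48 s, if anything falls off the work surface, if the arm or the gripper's body presses on something with over 40 N, if the wrist force passes 120 N, or if a joint passes its speed limit or range.

ROBOT

A 7-joint arm with a two-finger parallel gripper is mounted at the origin on the work surface. World frame = base frame: x ahead of the robot, y to its left, z up, the work surface at z = 0. Lengths are in m, angles in rad, forces in N, time in s.
With the tool pointing down it reaches from about 0.35 to 0.9 m from the base axis. Payload 19.9 kg.
Tool frame: the origin (TCP) lies between the finger pads; the fingertips stand 14 mm ahead of it and the grasp point (between the pads) lies 5 mm behind it (tip_reach is the distance from the TCP to the fingertips, in m); z points along the fingers, y is the line along which they close (so a half turn about z gives the same grasp; the last joint's range is limited). The gripper opens to 94 mm and grips with 3 to 60 N. Pads are 16 mm wide; open, the fingers measure 119 mm over their backs; the gripper's body (75 mm by 177 mm) begins 78 mm behind the grasp point.
Start: joints at [1.121, 0.417, -0.01, 1.614, 0.005, 1.111, -0.053], TCP at [0.248, -0.573, 0.219] pointing down, gripper open.
Joint ranges: [-2.81, 2.81], [-0.39, 2.02], [-1.27, 1.25], [0.06, 2.57], [-1.19, 4.33], [0.19, 2], [-2.82, 2.82]. Speed limits (rad/s): [1.89, 1.89, 2.39, 2.39, 3.01, 3.01, 3.01].

INTERFACE

Orientations are given as a unit quaternion [x, y, z, w].
In Python, from workcell import * gives the robot as it stands.
- The arm moves only by the tool drive_tool, never from a script. Its argument "commands" is a list of rows, each an object with "rotation": the turn, a rotation vector about the world's x, y, z in units of pi/2 rad (1.0 is pi/2 rad), a list of three; "linear": the shift along the world's x, y, z in units of 10 cm (1.0 is 10 cm), a list of three; "claw": the opening, from -1 (shut) to 1 (fully open). A call has exactly 5 rows; each row is the pose to reach, as a shift and turn from the pose commanded when the call began; what a row does not reach only later rows make up. A row lasts 1/12 s, in which the tool goes at most 41.7 mm and 7.16 degrees, less where a joint would pass 70% of its speed; a pose out of reach is approached as far as the arm can. A call with a number of a shift or a turn outside -1 to 1 is refused whole. A call with a gripper value outside its range is refused whole. The fingers move at their own pace and stop on an object; "squeeze" is the grip in N (left out, the last holds). Time passes only in rows, so rows that repeat a pose let the fingers close, or fill a call up. It gives the time, the measured TCP pose, the force, the opening and the grip force at its end, in the units of the state.
- get_state(): the state, without advancing time (a new reading comes with each control period).
- grab_frame(name): name is "side" or "top" or "wrist"; returns a dict with "pixels" (480x640x3 uint8, red, green, blue), "camera_matrix" (3x3 intrinsics, pixels), "rvec" (rotation vector, rad) and "tvec" (3), from world to camera coordinates, as OpenCV has them. Camera axes: x right, y down, z forward; pixel columns grow to the right and rows downward; lengths in m; the calibration is good to about 2 mm. A picture is of the moment at which its call begins. There is no depth.
- job_done(): hands the job in; it is judged then, once.
Trained networks look in a picture, given as the dict that the camera call returned (one of the last four; its "shot" number tells which), for a name from the list of things; names that differ only in an ending like _2 or _b are one class to them, and where a whole thing is asked for, a point or a joint stands for the part that bears it (a point fixed in the world has none). Each returns a list of dicts, best first, with "conf" (0 to 1); they miss things now and then, are a little off and sometimes report something else, mostly with a low value. They report only what shows in the picture. A call takes as long as a camera call. They do not tell look-alikes from the thing itself.
- trace(picture, query): "pixels" (480x640 bool, what is visible of it) and "centre" ([column, row] in pixels, amid what is visible of it).
The state is a dict: "time": time; "joint_positions": joint angles; "qd": joint speeds; "effort": joint torques, N m; "eef_pos": TCP position; "ee_rot": TCP orientation; "ft_force": force on the tool from outside, world axes, zero at the start; "wrist_torque": the same for the moment, N m; "gripper_width": opening from 0.0 (shut) to 1.0 (fully open); "gripper_force": force on a finger pad.
Only numpy, scipy, OpenCV 4.12 (cv2) and the standard library are available. Lean on these libraries where they do the work, as an engineer would, in place of code of your own. Each camera call takes 0.05 s, during which the arm holds its last target. There are 200 camera calls.

## Working session

There is one attempt and no reset: what is moved stays moved. The work goes in short steps, Python scripts to look and compute and a tool call to move; the robot and the scene stay as the last step left them, time stands still between calls to the robot, and variables do not carry over. Pictures are saved under pics/ and viewed, at most 10 in all, crops included, and the job is handed in when it is done.

Besides the shell and the picture viewer there is one more tool, called as name([rows], argument=value, ...), one row to a line, values as JSON. drive_tool: Moves the arm, as the interface text tells. Its arguments: {"type":"object","properties":{"commands":{"type":"array","items":{"type":"object","properties":{"rotation":{"type":"array","items":{"type":"number"}},"linear":{"type":"array","items":{"type":"number"}},"claw":{"type":"number"}}}},"squeeze":{"type":"number"}},"required":["commands"]}

```bash
mkdir -p pics; ls
cat > h.py <<'E'
from workcell import *
import numpy as np, cv2
from scipy.spatial.transform import Rotation as R
def save(f,n): cv2.imwrite(f'pics/{n}.png',f['pixels'][:,:,::-1])
def cam(f):
    return np.array(f['camera_matrix']),R.from_rotvec(np.array(f['rvec']).ravel()).as_matrix(),np.array(f['tvec']).ravel()
def ray(f,px):
    K,Rm,t=cam(f); d=Rm.T@np.linalg.solve(K,[px[0],px[1],1]); return -Rm.T@t,d
def onz(f,px,z):
    o,d=ray(f,px); return o+d*(z-o[2])/d[2]
def proj(f,P):
    K,Rm,t=cam(f); p=(np.atleast_2d(P)@Rm.T+t)@K.T; return p[:,:2]/p[:,2:]
E
python3 - <<'E'
from h import *
s=get_state(); print(s)
for n in ['side','top']:
    f=grab_frame(n); save(f,n); K,Rm,t=cam(f); print(n,K[0,0],-Rm.T@t,Rm[2])
    for q in ['tile_blue','tile_clay','easel','rack','clip_blue','stop_face','jar','bowl']:
        for d in trace(f,q)[:3]: print(q,round(d['conf'],2),np.round(d['centre']),d['pixels'].sum())
E
```

```text
pics
{'time': 0.0, 'joint_positions': array([ 1.12047438,  0.41794587, -0.01028478,  1.61418681,  0.00471251,
        1.11068791, -0.05298613]), 'qd': array([-0.00023818,  0.00052806,  0.0004062 , -0.0017623 , -0.00048376,
       -0.00142906, -0.00020765]), 'effort': array([ 1.06167929e-04, -8.51258683e+01,  6.38742931e-01, -4.26000237e+01,
       -4.88348154e-02,  1.86783815e-02,  8.91200875e-05]), 'eef_pos': array([ 0.24828666, -0.57317042,  0.21883759]), 'ee_rot': array([ 9.79179419e-01,  2.02995817e-01, -1.75268808e-04, -5.76362321e-04]), 'ft_force': array([-0.12255021,  0.23045258,  0.49310843]), 'wrist_torque': array([-0.02665602,  0.0438465 , -0.05136206]), 'gripper_force': 0.0, 'gripper_width': 0.9969261991337706}
side 520.1539004329468 [0.16769899 0.94488557 0.86547881] [ 0.31165144 -0.71320888 -0.62785864]
tile_blue 0.83 [381. 392.] 2602
tile_blue 0.61 [292. 301.] 455
tile_blue 0.58 [232. 403.] 2632
tile_clay 0.82 [334. 262.] 258
easel 0.93 [315. 310.] 5162
rack 0.96 [366. 214.] 3843
clip_blue 0.44 [378. 184.] 51
stop_face 0.61 [365. 212.] 588
stop_face 0.31 [366. 214.] 3797
jar 0.82 [255. 230.] 1092
jar 0.66 [292. 300.] 455
jar 0.29 [316. 308.] 5082
bowl 0.63 [286. 192.] 1083
top 484.232968516409 [0.39376934 0.07160533 1.12029956] [ 0.15736883 -0.0272795  -0.98716305]
tile_blue 0.97 [190. 351.] 2205
tile_blue 0.93 [232. 249.] 977
tile_blue 0.61 [137. 239.] 2083
tile_clay 0.58 [297. 258.] 957
easel 0.91 [266. 262.] 5595
rack 0.93 [427. 248.] 7914
stop_face 0.91 [399. 254.] 655
jar 0.75 [328. 154.] 984
jar 0.31 [300. 261.] 1000
bowl 0.6 [418. 152.] 2224
```

View pics/top.png

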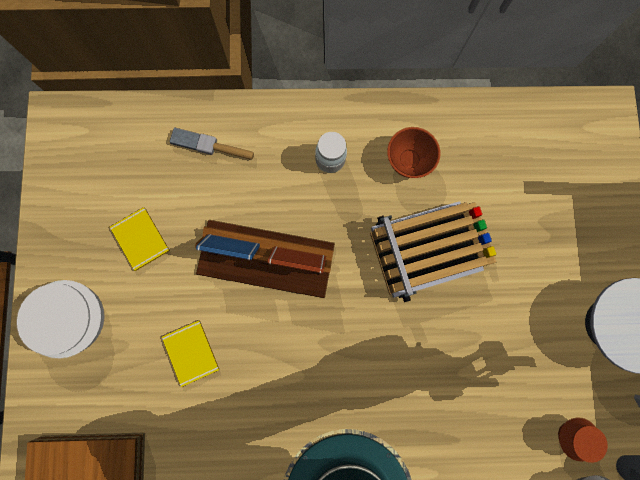

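View pics/side.png

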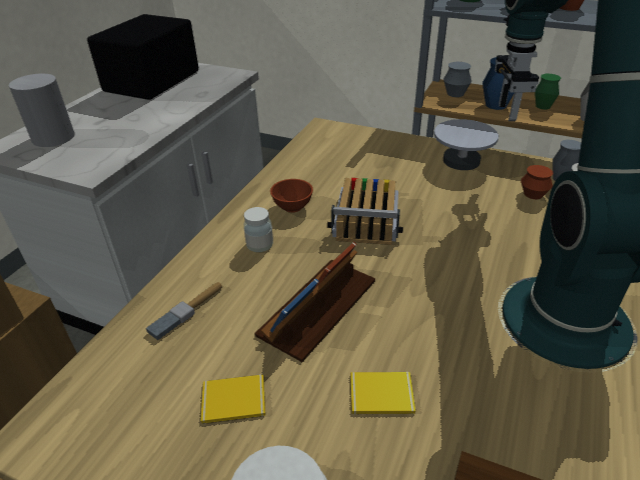

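Top view: the blue tile is at (232,249) and the clay tile at (297,258), with the easel's back edge up the image (+x). The rack is at (427,248) with its stop bar on the left (+y). The clips on the right, from +x to -x, are red, green, blue (486,239) and yellow. The blue clip therefore marks the slot at x = -16. The yellow tiles are look-alikes.

Run:
```python
from h import *
im=cv2.imread('pics/top.png')
a=cv2.resize(im[205:305,185:345],None,fx=5,fy=5,interpolation=cv2.INTER_CUBIC)
b=cv2.resize(im[195:310,360:505],None,fx=5,fy=5,interpolation=cv2.INTER_CUBIC)
cv2.imwrite('pics/za.png',a);cv2.imwrite('pics/zb.png',b)
```

```text
(no output)
```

View pics/za.png

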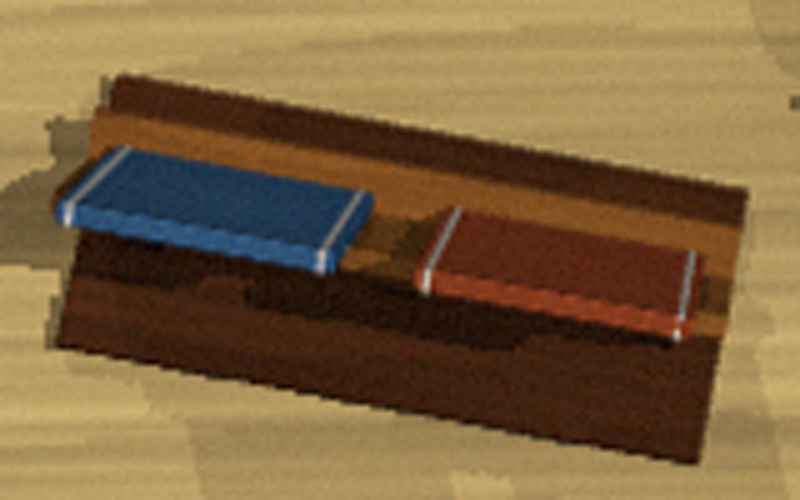

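View pics/zb.png

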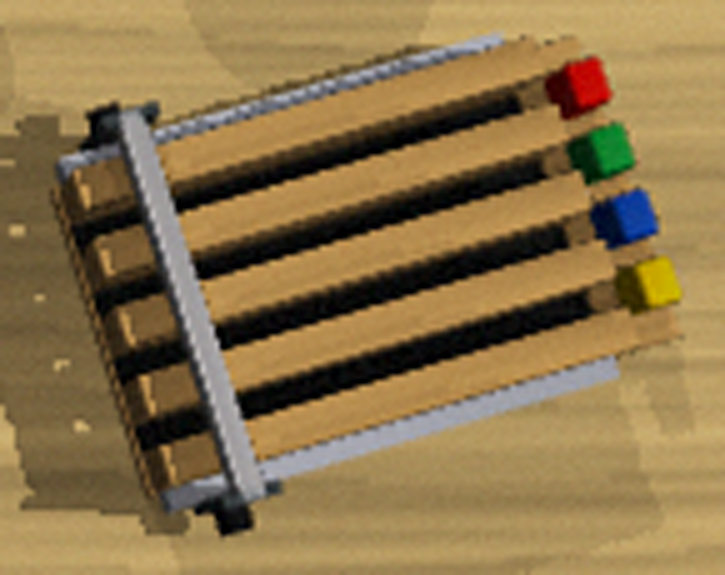

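```bash
cat >> h.py <<'E'
from scipy.optimize import minimize
def box(c,s): return np.array(c)+np.array([[i,j,k] for i in(-.5,.5) for j in(-.5,.5) for k in(-.5,.5)])*np.array(s)
def hullmask(f,P):
    h=cv2.convexHull(proj(f,P).astype(np.float32)).reshape(-1,2)
    m=np.zeros((960*2,640*4),np.uint8); cv2.fillConvexPoly(m,np.round((h*4+1.5)*16).astype(np.int32),255,shift=4)
    return cv2.resize(m,(640,480),interpolation=cv2.INTER_AREA)/255.
def soft(m): return cv2.GaussianBlur(m.astype(np.float32),(0,0),1.0)
def fit(cost,x0,step):
    best=None
    for _ in range(3):
        S=np.vstack([x0]+[np.array(x0)+np.eye(len(x0))[i]*step[i] for i in range(len(x0))])
        r=minimize(cost,x0,method='Nelder-Mead',options=dict(initial_simplex=S,maxiter=250,xatol=1e-5,fatol=1e-3)); x0=r.x; step=np.array(step)/2
    return r.x,r.fun
def tilepts(p):
    return box([0,0,0],[.01,.12,.09])@ (R.from_euler('z',p[3])*R.from_euler('y',-np.radians(25))).as_matrix().T+p[:3]
CL=['red','green','blue','yellow']; CX=[.048,.016,-.016,-.048]
def colmask(f,c):
    h=cv2.cvtColor(np.ascontiguousarray(f['pixels']),cv2.COLOR_RGB2HSV).astype(int); H,S,V=h[...,0],h[...,1],h[...,2]
    m={'red':(H<5)|(H>174),'green':(H>50)&(H<85),'blue':(H>105)&(H<125),'yellow':(H>22)&(H<34)}[c]
    return m&(S>150)&(V>50)
E
cat > fit.py <<'E'
from h import *
T,S=grab_frame('top'),None
mt={q:trace(T,q) for q in('tile_blue','tile_clay','stop_face','jar','bowl')}
S=grab_frame('side')
ms={q:trace(S,q) for q in('tile_blue','tile_clay','stop_face')}
def near(L,c): return min(L,key=lambda d:np.hypot(*(np.array(d['centre'])-c)))['pixels']
q=[[207.4,220],[334.6,242.6],[324.4,297.6],[196.4,274.4]]
E=np.array([onz(T,p,.01) for p in q]); print('easel',E.round(4).tolist(),[np.linalg.norm(E[i]-E[(i+1)%4]).round(3) for i in range(4)])
d=E[0]-E[1]; d2=E[3]-E[2]; print('eyaw',np.arctan2(-d[0],d[1]),np.arctan2(-d2[0],d2[1]))
for n,ct,cs in(('tile_blue',(232,249),(292,301)),('tile_clay',(297,258),(334,262))):
    A=[(T,soft(near(mt[n],ct))),(S,soft(near(ms[n],cs)))]
    print(n,[a[1].sum() for a in A])
    x0=list(onz(T,ct,.07)-[.0,0,0])+[np.arctan2(-d[0],d[1])]
    for sel in([0],[1],[0,1]):
        r=fit(lambda p:sum(np.abs(soft(hullmask(A[i][0],tilepts(p)))-A[i][1]).sum() for i in sel)+ (0 if len(sel)>1 else 2e5*(p[2]-.07)**2),x0,[.01,.01,.01,.05]); print(sel,r[0].round(4),r[1])
# rack
bar=[(T,near(mt['stop_face'],(399,254))),(S,near(ms['stop_face'],(365,212)))]
def clipc(f,win):
    o=[]
    for c in CL:
        m=colmask(f,c); k=np.zeros_like(m); k[win[1]:win[3],win[0]:win[2]]=1; m=m&k
        ys,xs=np.nonzero(m); o.append((xs.mean(),ys.mean(),m.sum()))
    return np.array(o)
ct=clipc(T,(465,200,500,262)); print(ct.round(1).tolist())
cs=clipc(S,(345,172,395,198)); print(cs.round(1).tolist())
def W(p,P): return P@R.from_euler('z',p[2]).as_matrix().T+[p[0],p[1],0]
def cost(p,sel):
    e=0
    for i,(f,m) in enumerate(bar):
        if i not in sel: continue
        e+=np.abs(soft(hullmask(f,W(p,box([0,p[3]+.006,.078],[.178,.012,.018]))))-soft(m)).sum()
        for x,c in zip(CX,[ct,cs][i]):
            m2=hullmask(f,W(p,box([x,-.134,.029],[.022,.018,.034]))) ; ys,xs=np.mgrid[:480,:640]
            if i==0: e+=20*np.hypot((m2*xs).sum()/m2.sum()-c[0],(m2*ys).sum()/m2.sum()-c[1])
    return e
x0=list(onz(T,(427,248),.06)[:2])+[.26,.07]
for sel in([0],[0,1]): r=fit(lambda p:cost(p,sel),x0,[.01,.01,.1,.02]); print('rack',r[0].round(4),r[1])
p=r[0]; yaw=p[2]
ov=T['pixels'][:,:,::-1].copy()
for x in(-.0225,-.0095):
    a=proj(T,W(p,np.array([[x,-.11,.064],[x,.11,.064]]))); cv2.line(ov,*[tuple(int(v*16) for v in u) for u in a],(255,0,255),1,cv2.LINE_AA,4)
cv2.imwrite('pics/ov.png',cv2.resize(ov[195:310,360:505],None,fx=5,fy=5))
for n,z in(('jar',.1),('bowl',.06)): print(n,onz(T,mt[n][0]['centre'],z).round(3))
E
python3 fit.py
```

```text
easel [[0.6199, 0.307, 0.01], [0.561, 0.0127, 0.01], [0.4348, 0.0394, 0.01], [0.4938, 0.3302, 0.01]] [np.float64(0.3), np.float64(0.129), np.float64(0.297), np.float64(0.128)]
eyaw -0.1971951062244879 -0.20017113515771837
tile_blue [np.float32(974.00006), np.float32(460.0)]
[0] [ 0.5496  0.2469  0.0683 -0.2004] 51.50312451122425
[1] [ 0.55    0.248   0.0683 -0.195 ] 155.97520964130786
[0, 1] [ 0.5502  0.2474  0.0671 -0.1993] 203.66845703125
tile_clay [np.float32(945.0), np.float32(352.0)]
[0] [ 0.5185  0.0972  0.0673 -0.2036] 49.440428903363234
[1] [ 0.5188  0.0921  0.0695 -0.1807] 150.85708296945543
[0, 1] [ 0.5182  0.098   0.0698 -0.1951] 213.00672912597656
[[475.3, 212.2, 98.0], [481.7, 224.7, 66.0], [486.1, 238.0, 65.0], [489.3, 251.2, 104.0]]
[[353.0, 182.7, 34.0], [363.9, 183.4, 30.0], [374.9, 184.4, 40.0], [385.8, 185.0, 52.0]]
rack [ 0.5422 -0.2003  0.2666  0.0777] 209.47837019166136
rack [ 0.5421 -0.2001  0.2661  0.0775] 396.6428084296964
jar [0.751 0.019 0.1  ]
bowl [ 0.757 -0.175  0.06 ]
```

The fits agree between the two views: tile yaw is about -0.20, rack yaw about 0.266, and the easel size checks out at 300 x 129. I'll move over the rack for a wrist view on the way to the easel.

drive_tool([
  {"linear":[0.2,0.25,0.1],"rotation":[0,0,0.05],"claw":1},
  {"linear":[0.45,0.5,0.2],"rotation":[0,0,0.1],"claw":1},
  {"linear":[0.7,0.75,0.3],"rotation":[0,0,0.15],"claw":1},
  {"linear":[0.9,1,0.4],"rotation":[0,0,0.2],"claw":1},
  {"linear":[0.9,1,0.4],"rotation":[0,0,0.2],"claw":1},
])

```text
time: 1.82
eef_pos: [0.3438, -0.4691, 0.2617]
ee_rot: [0.933, 0.36, 0.001, 0.001]
ft_force: [-0.2, 1.2, -0.1]
gripper_width: 1.001
gripper_force: 0.0
```

drive_tool([
  {"linear":[0.2,0.25,0.1],"rotation":[0,0,0.05],"claw":1},
  {"linear":[0.4,0.5,0.2],"rotation":[0,0,0.1],"claw":1},
  {"linear":[0.6,0.75,0.3],"rotation":[0,0,0.15],"claw":1},
  {"linear":[0.8,1,0.4],"rotation":[0,0,0.2],"claw":1},
  {"linear":[0.8,1,0.4],"rotation":[0,0,0.2],"claw":1},
])

```text
time: 2.23
eef_pos: [0.423, -0.3687, 0.3016]
ee_rot: [0.865, 0.501, 0.001, 0.001]
ft_force: [0.8, 0.9, -0.0]
gripper_width: 1.001
gripper_force: 0.0
```

drive_tool([
  {"linear":[0.2,0.25,0],"rotation":[0,0,0.05],"claw":1},
  {"linear":[0.4,0.5,0],"rotation":[0,0,0.1],"claw":1},
  {"linear":[0.5,0.75,0],"rotation":[0,0,0.15],"claw":1},
  {"linear":[0.5,1,0],"rotation":[0,0,0.2],"claw":1},
  {"linear":[0.5,1,0],"rotation":[0,0,0.2],"claw":1},
])

```text
time: 2.65
eef_pos: [0.4696, -0.2689, 0.2996]
ee_rot: [0.777, 0.629, 0.0, -0.0]
ft_force: [-0.1, 0.5, -0.1]
gripper_width: 1.003
gripper_force: 0.0
```

Run:
```python
from h import *
s=get_state(); print(s['joint_positions'].round(3),s['eef_pos'],R.from_quat(s['ee_rot']).as_matrix().round(3))
f=grab_frame('wrist'); save(f,'w1'); K,Rm,t=cam(f); print(K[0,0],-Rm.T@t,Rm[2]); np.save('w1.npy',f,allow_pickle=True)
```

```text
[ 0.761  0.216 -0.348  1.713  0.077  1.226  0.185] [ 0.46959022 -0.26890847  0.29964473] [[ 0.208  0.978  0.   ]
 [ 0.978 -0.208  0.001]
 [ 0.001  0.    -1.   ]]
361.38708817793054 [ 0.48530514 -0.19689623  0.46580711] [-0.05324919 -0.24782096 -0.96734135]
```

View pics/w1.png

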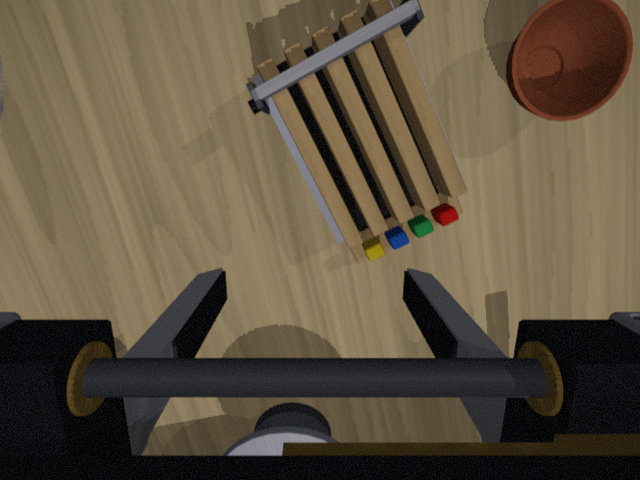

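The wrist view shows the whole rack, with the blue clip at (398,238) and the bar from (255,95) to (418,12). Next I'll refit the rack with this view included.

```bash
cat > fitw.py <<'E'
from h import *
def W(p,P): return P@R.from_euler('z',p[2]).as_matrix().T+[p[0],p[1],0]
ys,xs=np.mgrid[:480,:640]
def clips(f,near,n):
    o=[]
    for c,p in zip(CL,near):
        m=colmask(f,c)&(np.hypot(xs-p[0],ys-p[1])<n); o.append((xs[m].mean(),ys[m].mean()))
    return o
F=grab_frame('wrist'); b1=trace(F,'stop_face'); G=grab_frame('top'); b2=trace(G,'stop_face')
print([(d['conf'],d['centre'],d['pixels'].sum()) for d in b1+b2])
V=[]
p0=[.5421,-.2001,.266,.0775]
for f,b in((F,b1),(G,b2)):
    g=proj(f,W(p0,np.array([[x,-.134,.029] for x in CX])))
    V.append((f,soft(b[0]['pixels']),clips(f,g,16)))
def cost(p,sel,w=20):
    e=0
    for i in sel:
        f,m,cc=V[i]
        e+=np.abs(soft(hullmask(f,W(p,box([0,p[3]+.006,.078],[.178,.012,.018]))))-m).sum()
        for x,c in zip(CX,cc):
            m2=hullmask(f,W(p,box([x,-.134,.029],[.022,.018,.034])))
            e+=w*np.hypot((m2*xs).sum()/m2.sum()-c[0],(m2*ys).sum()/m2.sum()-c[1])
    return e
for sel in([0],[1],[0,1]):
    r=fit(lambda p:cost(p,sel),p0,[.006,.006,.05,.01]); print('rack',sel,r[0].round(4),r[1])
p=r[0]
ims=[]
for f in(F,G):
    ov=f['pixels'][:,:,::-1].copy()
    for x in(-.0225,-.0095,.0735):
        a=proj(f,W(p,np.array([[x,-.11,.064],[x,.11,.064]]))); cv2.line(ov,*[tuple(int(v*16) for v in u) for u in a],(255,0,255),1,cv2.LINE_AA,4)
    ims.append(ov)
a=cv2.resize(ims[0][0:265,240:475],None,fx=2,fy=2); b=cv2.resize(ims[1][195:310,370:500],None,fx=2.4,fy=2.4)
H=max(a.shape[0],b.shape[0]); P=lambda i:np.pad(i,((0,H-i.shape[0]),(0,0),(0,0)))
cv2.imwrite('pics/ov2.png',np.hstack([P(a),P(b)]))
E
python3 fitw.py
```

```text
[(0.93, [332.2, 49.6], np.int64(3778)), (0.72, [398.3, 252.8], np.int64(690))]
rack [0] [ 0.5422 -0.1987  0.263   0.0774] 772.3571721833875
rack [1] [ 0.5428 -0.2001  0.2618  0.0782] 212.60539223170713
rack [0, 1] [ 0.5422 -0.1987  0.2632  0.0773] 1002.5081410390751
```

View pics/ov2.png

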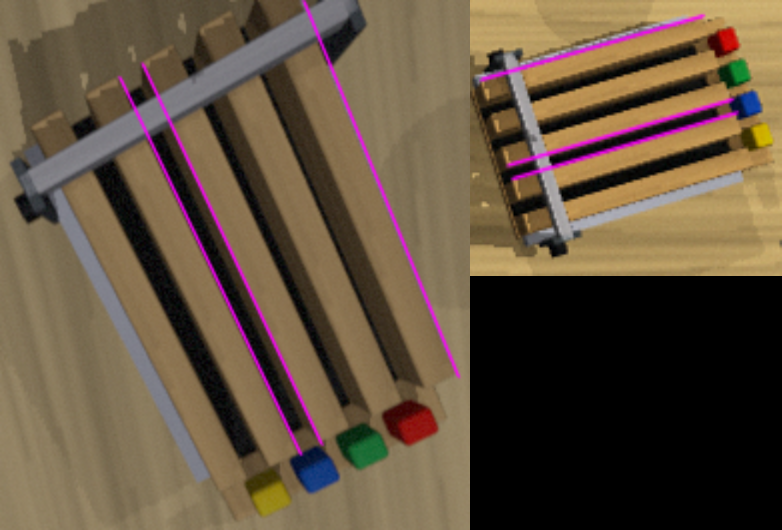

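The overlay matches the slot to within 1–2 mm in both views. On to the easel, tilting on the way.

drive_tool([
  {"linear":[0,0.3,0],"rotation":[0,0,0],"claw":0.4},
  {"linear":[0,0.6,0],"rotation":[0,0,0.006],"claw":0.4},
  {"linear":[0,0.9,0],"rotation":[0,0,0.006],"claw":0.4},
  {"linear":[0,1,0],"rotation":[0,0,0.006],"claw":0.4},
  {"linear":[0,1,0],"rotation":[0,0,0.006],"claw":0.4},
])

```text
time: 3.32
eef_pos: [0.4687, -0.1719, 0.2997]
ee_rot: [0.777, 0.63, 0.0, 0.0]
ft_force: [0.6, 0.7, -0.5]
gripper_width: 0.703
gripper_force: 0.0
```

drive_tool([
  {"linear":[0,0.3,0],"rotation":[0,0,0]},
  {"linear":[0,0.6,0],"rotation":[0,0,0]},
  {"linear":[0,0.9,0],"rotation":[0,0,0]},
  {"linear":[0,1,0],"rotation":[0,0,0]},
  {"linear":[0,1,0],"rotation":[0,0,0]},
])

```text
schema error: expected keys rotation, linear, claw
```

drive_tool([
  {"linear":[0,0.3,0],"rotation":[-0.014,-0.068,0]},
  {"linear":[0,0.6,0],"rotation":[-0.028,-0.136,0]},
  {"linear":[0,0.9,0],"rotation":[-0.041,-0.204,0]},
  {"linear":[0,1,0],"rotation":[-0.0552,-0.2723,0]},
  {"linear":[0,1,0],"rotation":[-0.0552,-0.2723,0]},
])

```text
schema error: expected keys rotation, linear, claw
```

drive_tool([
  {"linear":[0,0.3,-0.1],"rotation":[0,0,0]},
  {"linear":[0,0.6,-0.2],"rotation":[0,0,0]},
  {"linear":[0,0.9,-0.3],"rotation":[0,0,0]},
  {"linear":[0,1,-0.4],"rotation":[0,0,0]},
  {"linear":[0,1,-0.4],"rotation":[0,0,0]},
])

```text
schema error: expected keys rotation, linear, claw
```

drive_tool([
  {"linear":[0,0.3,-0.1],"rotation":[0,0,0]},
  {"linear":[0,0.6,-0.2],"rotation":[0,0,0]},
  {"linear":[0,0.9,-0.3],"rotation":[0,0,0]},
  {"linear":[0,1,-0.4],"rotation":[0,0,0]},
  {"linear":[0,1,-0.4],"rotation":[0,0,0]},
])

```text
schema error: expected keys rotation, linear, claw
```

Run:
```python
from h import *
s=get_state(); print(s['joint_positions'].round(3),s['eef_pos'].round(4),R.from_quat(s['ee_rot']).as_matrix().round(3))
F=grab_frame('wrist'); save(F,'w2'); tr=trace(F,'tile_blue'); K,Rm,t=cam(F); print(-Rm.T@t)
print([(d['conf'],d['centre'],d['pixels'].sum()) for d in tr], proj(F,[.549,.245,.068]))
m0=tr[0]['pixels']; A=soft(m0)
r=fit(lambda p:np.abs(soft(hullmask(F,tilepts(p)))-A).sum()+1e6*(p[2]-.068)**2,[.549,.245,.068,-.1995],[.005,.005,.005,.03]); print(r)
ov=F['pixels'][:,:,::-1].copy(); h=cv2.convexHull(proj(F,tilepts(r[0])).astype(np.float32)); cv2.polylines(ov,[np.round(h).astype(int)],1,(255,0,255)); cv2.imwrite('pics/w2.png',ov)
```

```text
[ 0.665  0.137 -0.412  1.806  0.059  1.21   0.027] [ 0.4687 -0.1719  0.2997] [[ 0.207  0.978  0.   ]
 [ 0.978 -0.207 -0.   ]
 [-0.     0.    -1.   ]]
[ 0.48431778 -0.0996839   0.4658295 ]
[(0.58, [302.9, 12.8], np.int64(3183))] [[ 304.17918602 -302.22461012]]
(array([ 0.549 ,  0.245 ,  0.068 , -0.1995]), np.float64(3183.06787109375))
```

View pics/w2.png

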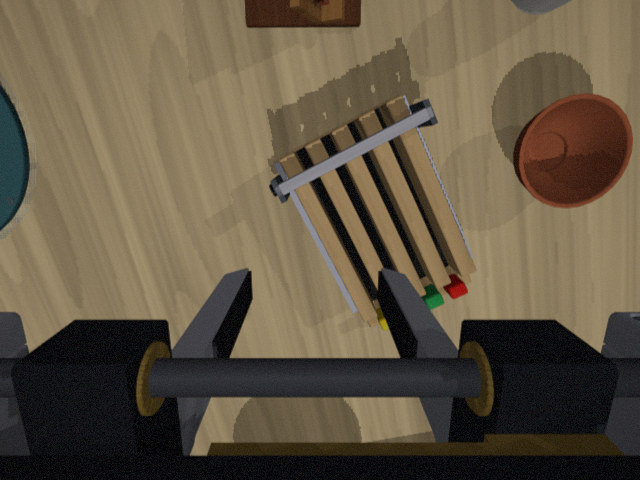

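Only the first call ran, because every row needs the claw value. The view still shows the rack and the easel's edge at the top. Repeating the other moves.

drive_tool([
  {"linear":[0,0.3,0],"rotation":[0,0,0],"claw":0.4},
  {"linear":[0,0.6,0],"rotation":[0,0,0],"claw":0.4},
  {"linear":[0,0.9,0],"rotation":[0,0,0],"claw":0.4},
  {"linear":[0,1,0],"rotation":[0,0,0],"claw":0.4},
  {"linear":[0,1,0],"rotation":[0,0,0],"claw":0.4},
])

```text
time: 3.83
eef_pos: [0.4687, -0.0726, 0.2996]
ee_rot: [0.777, 0.63, 0.0, 0.0]
ft_force: [0.7, 0.1, -0.7]
gripper_width: 0.696
gripper_force: 0.0
```

drive_tool([
  {"linear":[0,0.3,0],"rotation":[-0.014,-0.068,0],"claw":0.4},
  {"linear":[0,0.6,0],"rotation":[-0.028,-0.136,0],"claw":0.4},
  {"linear":[0,0.9,0],"rotation":[-0.041,-0.204,0],"claw":0.4},
  {"linear":[0,1,0],"rotation":[-0.0552,-0.2723,0],"claw":0.4},
  {"linear":[0,1,0],"rotation":[-0.0552,-0.2723,0],"claw":0.4},
])

```text
time: 4.25
eef_pos: [0.467, 0.0271, 0.299]
ee_rot: [0.758, 0.614, 0.139, 0.17]
ft_force: [1.0, 0.5, 1.5]
gripper_width: 0.7
gripper_force: 0.0
```

drive_tool([
  {"linear":[0,0.3,-0.1],"rotation":[0,0,0],"claw":0.4},
  {"linear":[0,0.6,-0.2],"rotation":[0,0,0],"claw":0.4},
  {"linear":[0,0.9,-0.3],"rotation":[0,0,0],"claw":0.4},
  {"linear":[0,1,-0.3],"rotation":[0,0,0],"claw":0.4},
  {"linear":[0,1,-0.3],"rotation":[0,0,0],"claw":0.4},
])

```text
time: 4.67
eef_pos: [0.4693, 0.1269, 0.2693]
ee_rot: [0.759, 0.614, 0.138, 0.166]
ft_force: [-0.5, -0.1, 0.2]
gripper_width: 0.698
gripper_force: 0.0
```

```bash
cat > lookt.py <<'E'
from h import *
s=get_state(); print(s['joint_positions'].round(3),s['eef_pos'].round(4),R.from_quat(s['ee_rot']).as_matrix().round(3).tolist())
F=grab_frame('wrist'); tr=trace(F,'tile_blue')
print([(d['conf'],d['centre'],d['pixels'].sum()) for d in tr], proj(F,[.549,.245,.068]))
A=soft(tr[0]['pixels'])
r=fit(lambda p:np.abs(soft(hullmask(F,tilepts(p)))-A).sum()+1e7*(p[2]-.068)**2,[.549,.245,.068,-.1995],[.005,.005,.005,.03]); print(r)
ov=F['pixels'][:,:,::-1].copy(); h=cv2.convexHull(proj(F,tilepts(r[0])).astype(np.float32)); cv2.polylines(ov,[np.round(h).astype(int)],1,(255,0,255)); cv2.imwrite('pics/w3.png',ov)
E
python3 lookt.py
```

```text
[ 0.458 -0.087 -0.905  2.14   0.291  0.726 -0.853] [0.4693 0.1269 0.2693] [[0.208, 0.887, 0.413], [0.978, -0.19, -0.083], [0.005, 0.421, -0.907]]
[(0.75, [270.8, 69.8], np.int64(2747)), (0.55, [21.9, 18.3], np.int64(2599))] [[275.38323584  78.88939984]]
(array([ 0.5488729 ,  0.24861935,  0.0675906 , -0.20495802]), np.float64(177.5087821350537))
```

drive_tool([
  {"linear":[0,0.3,-0.1],"rotation":[0,0,0],"claw":0.2},
  {"linear":[0.1,0.6,-0.2],"rotation":[0,0,0],"claw":0.2},
  {"linear":[0.15,0.9,-0.3],"rotation":[0,0,0],"claw":0.2},
  {"linear":[0.2,1,-0.4],"rotation":[0,0,0],"claw":0.2},
  {"linear":[0.2,1,-0.4],"rotation":[0,0,0],"claw":0.2},
])

```text
time: 5.18
eef_pos: [0.4892, 0.2265, 0.2272]
ee_rot: [0.759, 0.614, 0.136, 0.166]
ft_force: [-0.1, -1.1, -1.1]
gripper_width: 0.601
gripper_force: 0.0
```

drive_tool([
  {"linear":[0.05,0.1,-0.2],"rotation":[0,0,0],"claw":0.2},
  {"linear":[0.1,0.2,-0.4],"rotation":[0,0,0],"claw":0.2},
  {"linear":[0.15,0.28,-0.6],"rotation":[0,0,0],"claw":0.2},
  {"linear":[0.19,0.28,-0.73],"rotation":[0,0,0],"claw":0.2},
  {"linear":[0.19,0.28,-0.73],"rotation":[0,0,0],"claw":0.2},
])

```text
time: 5.6
eef_pos: [0.5078, 0.2516, 0.154]
ee_rot: [0.76, 0.614, 0.135, 0.167]
ft_force: [-0.9, -0.3, 0.3]
gripper_width: 0.6
gripper_force: 0.0
```

```bash
python3 lookt.py
```

```text
[ 0.08   0.411 -0.929  2.056  1.002  0.842 -1.683] [0.5078 0.2516 0.154 ] [[0.21, 0.887, 0.411], [0.978, -0.191, -0.088], [0.001, 0.42, -0.908]]
[(0.92, [10.5, 176.8], np.int64(1934)), (0.73, [247.7, 13.5], np.int64(1393))] [[315.96448492 239.93479558]]
(array([ 0.89552277, -0.41861699,  0.068     ,  0.66367694]), np.float64(1933.87353515625))
```

View pics/w3.png

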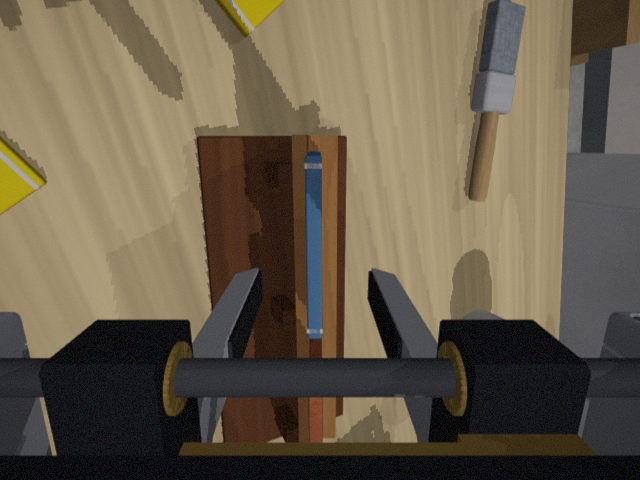

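The tile's top edge is at cols 306–322, rows 152–337, and the fingers are centred at col 315, so they straddle it. A quick check along y:

Run:
```python
from h import *
F=grab_frame('wrist')
for p in((314,153),(314,337.5),(314,245),(306,245),(322,245)): print(p,onz(F,p,.109).round(4))
print(proj(F,tilepts([.549,.247,.068,-.2])).round(0).tolist())
s=get_state();print(s['eef_pos'])
```

```text
(314, 153) [0.5441 0.3137 0.109 ]
(314, 337.5) [0.5184 0.1951 0.109 ]
(314, 245) [0.5322 0.2585 0.109 ]
(306, 245) [0.527  0.2603 0.109 ]
(322, 245) [0.5375 0.2567 0.109 ]
[[309.0, 289.0], [307.0, 341.0], [307.0, 155.0], [304.0, 161.0], [320.0, 288.0], [322.0, 341.0], [319.0, 155.0], [321.0, 161.0]]
[0.50800377 0.25322932 0.15734772]
```

drive_tool([
  {"linear":[0.1,-0.01,-0.2],"rotation":[0,0,0],"claw":0.2},
  {"linear":[0.18,-0.02,-0.4],"rotation":[0,0,0],"claw":0.2},
  {"linear":[0.25,-0.03,-0.55],"rotation":[0,0,0],"claw":0.2},
  {"linear":[0.3,-0.04,-0.65],"rotation":[0,0,0],"claw":0.2},
  {"linear":[0.3,-0.04,-0.65],"rotation":[0,0,0],"claw":0.2},
])

```text
time: 6.17
eef_pos: [0.5382, 0.2488, 0.091]
ee_rot: [0.76, 0.613, 0.137, 0.167]
ft_force: [-0.1, -0.1, 0.2]
gripper_width: 0.602
gripper_force: 0.0
```

drive_tool([
  {"linear":[0,0,0],"rotation":[0,0,0],"claw":-0.3},
  {"linear":[0,0,0],"rotation":[0,0,0],"claw":-0.7},
  {"linear":[0,0,0],"rotation":[0,0,0],"claw":-0.9},
  {"linear":[0,0,0],"rotation":[0,0,0],"claw":-1},
  {"linear":[0,0,0],"rotation":[0,0,0],"claw":-1},
], squeeze=20)

```text
time: 6.58
eef_pos: [0.5375, 0.2506, 0.0921]
ee_rot: [0.759, 0.614, 0.138, 0.167]
ft_force: [1.0, 0.7, -0.3]
gripper_width: 0.282
gripper_force: 0.0
```

drive_tool([
  {"linear":[0,0,0],"rotation":[0,0,0],"claw":-1},
  {"linear":[0,0,0],"rotation":[0,0,0],"claw":-1},
  {"linear":[0,0,0],"rotation":[0,0,0],"claw":-1},
  {"linear":[0,0,0],"rotation":[0,0,0],"claw":-1},
  {"linear":[0,0,0],"rotation":[0,0,0],"claw":-1},
])

```text
time: 7.0
eef_pos: [0.5374, 0.2506, 0.0915]
ee_rot: [0.759, 0.614, 0.138, 0.167]
ft_force: [-0.9, -1.5, 3.9]
gripper_width: 0.102
gripper_force: 20.0
```

drive_tool([
  {"linear":[-0.04,0.01,0.09],"rotation":[0,0,0],"claw":-1},
  {"linear":[-0.12,0.02,0.27],"rotation":[0,0,0],"claw":-1},
  {"linear":[-0.24,0.05,0.54],"rotation":[0,0,0],"claw":-1},
  {"linear":[-0.35,0.07,0.8],"rotation":[0,0,0],"claw":-1},
  {"linear":[-0.41,0.08,0.95],"rotation":[0,0,0],"claw":-1},
], squeeze=30)

```text
time: 7.42
eef_pos: [0.4951, 0.2598, 0.1889]
ee_rot: [0.758, 0.615, 0.139, 0.167]
ft_force: [0.9, 0.3, -1.2]
gripper_width: 0.103
gripper_force: 30.0
```

drive_tool([
  {"linear":[0,0,0.15],"rotation":[0.0,0.0,0],"claw":-1},
  {"linear":[0.05,0,0.35],"rotation":[0.014,0.068,0],"claw":-1},
  {"linear":[0.1,0,0.6],"rotation":[0.028,0.136,0],"claw":-1},
  {"linear":[0.2,-0.1,0.8],"rotation":[0.041,0.204,0],"claw":-1},
  {"linear":[0.2,-0.2,0.8],"rotation":[0.0552,0.2723,0],"claw":-1},
])

```text
time: 7.83
eef_pos: [0.5181, 0.2395, 0.2717]
ee_rot: [0.777, 0.63, 0.002, -0.002]
ft_force: [0.5, -0.0, -2.2]
gripper_width: 0.1
gripper_force: 30.0
```

drive_tool([
  {"linear":[0,-0.25,0],"rotation":[0.0,0.0,0.05],"claw":-1},
  {"linear":[0.0,-0.5,0],"rotation":[0,0,0.1],"claw":-1},
  {"linear":[0.0,-0.75,0],"rotation":[0,0,0.15],"claw":-1},
  {"linear":[0.0,-1,0],"rotation":[0,0,0.15],"claw":-1},
  {"linear":[0.0,-1,0],"rotation":[0,0,0.15],"claw":-1},
])

```text
time: 8.25
eef_pos: [0.5166, 0.1341, 0.2662]
ee_rot: [0.699, 0.715, -0.001, -0.0]
ft_force: [-0.5, -0.6, -0.9]
gripper_width: 0.104
gripper_force: 30.0
```

drive_tool([
  {"linear":[0,-0.25,0],"rotation":[0.0,0.0,0.05],"claw":-1},
  {"linear":[0.0,-0.5,0],"rotation":[0,0,0.1],"claw":-1},
  {"linear":[0.0,-0.75,0],"rotation":[0,0,0.15],"claw":-1},
  {"linear":[0.0,-1,0],"rotation":[0,0,0.15],"claw":-1},
  {"linear":[0.0,-1,0],"rotation":[0,0,0.15],"claw":-1},
])

```text
time: 8.67
eef_pos: [0.5164, 0.0343, 0.2663]
ee_rot: [0.611, 0.792, -0.001, -0.0]
ft_force: [0.0, -2.0, -1.0]
gripper_width: 0.105
gripper_force: 30.0
```

Run:
```python
from h import *
s=get_state(); M=R.from_quat(s['ee_rot']).as_matrix(); print(s['joint_positions'].round(3),s['eef_pos'].round(4),M.round(3).tolist(),s['gripper_width'],s['ft_force'],s['wrist_torque'])
a=.263; D=np.column_stack([[-np.sin(a),np.cos(a),0],[np.cos(a),np.sin(a),0],[0,0,-1]])
print('turn',(R.from_matrix(D)*R.from_matrix(M).inv()).as_rotvec()/(np.pi/2))
```

```text
[ 0.847  0.407 -1.22   1.794  0.406  1.229 -0.231] [0.5164 0.0343 0.2663] [[-0.254, 0.967, -0.001], [0.967, 0.254, -0.001], [-0.001, -0.001, -1.0]] 0.10501262489392534 [ 0.01532151 -1.99673056 -1.04346527] [-0.1208014  -0.06141472 -0.00967309]
turn [ 0.00059067 -0.00065532  0.00394569]
```

drive_tool([
  {"linear":[0,-0.25,0],"rotation":[0.0,0.0,0.004],"claw":-1},
  {"linear":[0.0,-0.5,0],"rotation":[0,0,0.004],"claw":-1},
  {"linear":[0.05,-0.75,0],"rotation":[0,0,0.004],"claw":-1},
  {"linear":[0.1,-1,0],"rotation":[0,0,0.004],"claw":-1},
  {"linear":[0.1,-1,0],"rotation":[0,0,0.004],"claw":-1},
])

```text
time: 9.08
eef_pos: [0.5268, -0.0656, 0.2663]
ee_rot: [0.609, 0.793, -0.0, -0.0]
ft_force: [0.3, -1.0, -1.9]
gripper_width: 0.103
gripper_force: 30.0
```

drive_tool([
  {"linear":[0,-0.25,0],"rotation":[0.0,0.0,0],"claw":-1},
  {"linear":[0.0,-0.5,0],"rotation":[0,0,0],"claw":-1},
  {"linear":[0,-0.75,0],"rotation":[0,0,0],"claw":-1},
  {"linear":[0.0,-1,0],"rotation":[0,0,0],"claw":-1},
  {"linear":[0.0,-1,0],"rotation":[0,0,0],"claw":-1},
])

```text
time: 9.5
eef_pos: [0.5261, -0.1655, 0.2661]
ee_rot: [0.609, 0.793, -0.0, -0.0]
ft_force: [-0.7, -1.0, -2.0]
gripper_width: 0.104
gripper_force: 30.0
```

drive_tool([
  {"linear":[0,-0.2,-0.1],"rotation":[0.0,0.0,0],"claw":-1},
  {"linear":[0.0,-0.4,-0.2],"rotation":[0,0,0],"claw":-1},
  {"linear":[0,-0.42,-0.3],"rotation":[0,0,0],"claw":-1},
  {"linear":[0.0,-0.42,-0.4],"rotation":[0,0,0],"claw":-1},
  {"linear":[0.0,-0.42,-0.4],"rotation":[0,0,0],"claw":-1},
])

```text
time: 9.92
eef_pos: [0.5256, -0.203, 0.2243]
ee_rot: [0.606, 0.795, -0.0, -0.001]
ft_force: [-0.2, -0.1, -1.6]
gripper_width: 0.101
gripper_force: 30.0
```

```bash
cat > lookr.py <<'E'
from h import *
import sys
s=get_state(); M=R.from_quat(s['ee_rot']).as_matrix(); print(s['time'],s['joint_positions'].round(3),s['eef_pos'].round(4),M.round(3).tolist(),s['ft_force'].round(1))
a=.263; Rz=R.from_euler('z',a).as_matrix(); o=np.array([.5422,-.1987,0])
F=grab_frame('wrist'); ov=F['pixels'][:,:,::-1].copy()
T=s['eef_pos']+M@[0,0,.027]
cor=box([0,0,0],[.12,.01,.09])@M.T+T
print('tile rack frame pred',(Rz.T@(T-o)).round(4))
L=lambda A,c:cv2.line(ov,*[tuple(int(v*16) for v in u) for u in proj(F,A)],c,1,cv2.LINE_AA,4)
for x in(-.0225,-.0095): L(np.array([[x,-.11,.064],[x,.11,.064]])@Rz.T+o,(255,0,255))
h=cv2.convexHull(proj(F,cor).astype(np.float32)); cv2.polylines(ov,[np.round(h).astype(int)],1,(0,255,255))
cv2.imwrite(f'pics/{sys.argv[1]}.png',ov); save(F,sys.argv[1]+'raw')
E
python3 lookr.py r1
```

```text
9.9167 [ 1.15   0.539 -1.128  1.737  0.518  1.206  0.15 ] [ 0.5256 -0.203   0.2243] [[-0.264, 0.964, -0.002], [0.964, 0.264, 0.002], [0.002, -0.002, -1.0]] [-0.2 -0.1 -1.6]
tile rack frame pred [-0.0172  0.0002  0.1973]
```

View pics/r1.png

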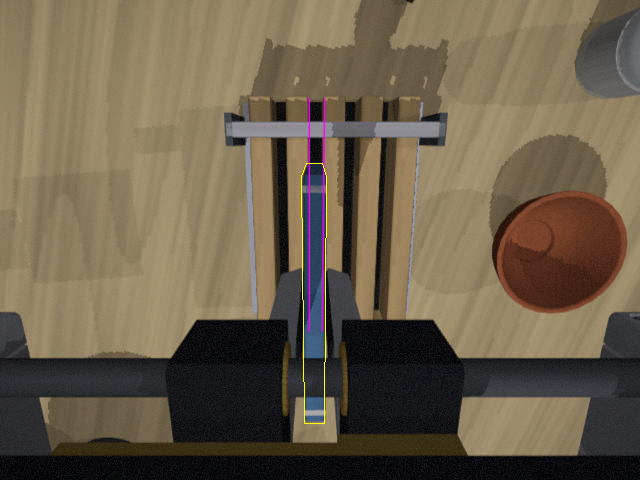

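The view shows the blue slot at cols 309–325, which matches the magenta prediction, and the tile at cols 303–326, which matches the yellow outline. I'll check the slot edges and the tile's offset in numbers.

```bash
cat > chk.py <<'E'
from h import *
s=get_state(); M=R.from_quat(s['ee_rot']).as_matrix(); T0=s['eef_pos']
F=grab_frame('wrist'); g=cv2.cvtColor(np.ascontiguousarray(F['pixels']),cv2.COLOR_RGB2GRAY).astype(float)
a=.263; Rz=R.from_euler('z',a).as_matrix(); o=np.array([.5422,-.1987,0])
# rib-top edge profile at z=.064 for rack y
for y in(.105,.1,.072,.066):
    xs=np.arange(-.07,.07,.0005); P=np.column_stack([xs,0*xs+y,0*xs+.064])@Rz.T+o; q=proj(F,P).astype(np.float32)
    v=cv2.remap(g.astype(np.float32),q[:,0].reshape(1,-1),q[:,1].reshape(1,-1),cv2.INTER_LINEAR).ravel()
    dv=np.gradient(cv2.GaussianBlur(v.reshape(1,-1),(0,0),1.5).ravel()); i=[k for k in range(2,len(xs)-2) if abs(dv[k])>3 and abs(dv[k])==abs(dv[k-2:k+3]).max()]
    print(y,[(round(xs[k]*1e3,1),'+' if dv[k]>0 else '-') for k in i])
tr=trace(F,'tile_blue'); print([(d['conf'],d['centre'],d['pixels'].sum()) for d in tr])
m=tr[0]['pixels'].copy(); vis=np.ones((480,640),bool); vis[265:]=0
A=soft(m)
def pts(p): return (box([p[0],p[1],p[2]],[.12,.01,.09])@R.from_euler('z',p[3]).as_matrix().T)@M.T+T0
r=fit(lambda p:(np.abs(soft(hullmask(F,pts(p)))-A)*vis).sum()+3e6*(p[2]-.027)**2+1e6*p[1]**2,[0,0,.027,0],[.003,.002,.002,.02]); print('tile in tool',r)
print('rack frame',(Rz.T@(M@r[0][:3]+T0-o)).round(4), 'tcp',T0)
E
python3 chk.py
```

```text
0.105 [(np.float64(-55.5), '-'), (np.float64(-51.0), '-'), (np.float64(-42.0), '+'), (np.float64(-23.5), '-'), (np.float64(-11.5), '+'), (np.float64(-10.0), '+'), (np.float64(8.5), '-'), (np.float64(16.5), '+'), (np.float64(22.0), '+'), (np.float64(40.5), '-'), (np.float64(45.0), '+'), (np.float64(48.0), '-'), (np.float64(54.5), '+')]
0.1 [(np.float64(-56.0), '-'), (np.float64(-51.0), '-'), (np.float64(-42.0), '+'), (np.float64(-23.5), '-'), (np.float64(-10.0), '+'), (np.float64(8.0), '-'), (np.float64(16.5), '+'), (np.float64(22.0), '+'), (np.float64(40.0), '-'), (np.float64(45.0), '+'), (np.float64(54.0), '+')]
0.072 [(np.float64(-55.5), '-'), (np.float64(-51.0), '-'), (np.float64(-42.5), '+'), (np.float64(-23.5), '-'), (np.float64(-10.0), '+'), (np.float64(3.5), '-'), (np.float64(8.5), '-'), (np.float64(16.5), '+'), (np.float64(22.0), '+'), (np.float64(32.0), '+'), (np.float64(40.5), '-'), (np.float64(45.5), '+'), (np.float64(54.0), '+')]
0.066 [(np.float64(-56.0), '-'), (np.float64(-51.0), '-'), (np.float64(-42.5), '+'), (np.float64(-23.5), '-'), (np.float64(-10.0), '+'), (np.float64(3.5), '-'), (np.float64(8.5), '-'), (np.float64(16.5), '+'), (np.float64(22.0), '+'), (np.float64(30.0), '+'), (np.float64(40.5), '-'), (np.float64(45.0), '+'), (np.float64(54.0), '+')]
[(0.95, [314.0, 267.6], np.int64(4939)), (0.4, [342.4, 184.5], np.int64(32454))]
tile in tool (array([-1.75180207e-06,  1.78336027e-04,  2.75906266e-02,  2.91176931e-03]), np.float64(49.69865387511254))
rack frame [-0.0164  0.0005  0.1979] tcp [ 0.52606934 -0.20258167  0.22545834]
```

The slot centre measures at -16.8 mm in this view and the tile is at -16.4 mm, so it is aligned. Now lowering to just above the ribs.

drive_tool([
  {"linear":[0,0,-0.2],"rotation":[0,0,0],"claw":-1},
  {"linear":[0,0,-0.45],"rotation":[0,0,0],"claw":-1},
  {"linear":[0,0,-0.65],"rotation":[0,0,0],"claw":-1},
  {"linear":[0,0,-0.77],"rotation":[0,0,0],"claw":-1},
  {"linear":[0,0,-0.8],"rotation":[0,0,0],"claw":-1},
])

```text
time: 10.48
eef_pos: [0.526, -0.2029, 0.1453]
ee_rot: [0.606, 0.795, -0.0, -0.001]
ft_force: [0.2, 0.0, -1.5]
gripper_width: 0.103
gripper_force: 30.0
```

```bash
python3 chk.py
```

```text
0.105 [(np.float64(-55.5), '-'), (np.float64(-49.0), '-'), (np.float64(-42.0), '+'), (np.float64(-23.5), '-'), (np.float64(-12.0), '+'), (np.float64(-9.5), '+'), (np.float64(8.0), '-'), (np.float64(15.5), '+'), (np.float64(22.5), '+'), (np.float64(40.0), '-'), (np.float64(43.0), '+'), (np.float64(46.0), '-'), (np.float64(54.0), '+')]
0.1 [(np.float64(-55.5), '-'), (np.float64(-49.0), '-'), (np.float64(-42.0), '+'), (np.float64(-23.5), '-'), (np.float64(-12.0), '+'), (np.float64(-9.5), '+'), (np.float64(8.5), '-'), (np.float64(15.5), '+'), (np.float64(22.5), '+'), (np.float64(40.0), '-'), (np.float64(43.0), '+'), (np.float64(54.5), '+')]
0.072 [(np.float64(-56.0), '-'), (np.float64(-49.5), '-'), (np.float64(-42.0), '+'), (np.float64(-23.5), '-'), (np.float64(-11.5), '+'), (np.float64(8.5), '-'), (np.float64(15.5), '+'), (np.float64(22.0), '+'), (np.float64(27.5), '+'), (np.float64(40.5), '-'), (np.float64(43.0), '+'), (np.float64(54.0), '+')]
0.066 [(np.float64(-55.5), '-'), (np.float64(-49.0), '-'), (np.float64(-42.0), '+'), (np.float64(-23.5), '-'), (np.float64(-11.5), '+'), (np.float64(-10.0), '+'), (np.float64(8.5), '-'), (np.float64(16.0), '+'), (np.float64(22.0), '+'), (np.float64(26.0), '+'), (np.float64(40.0), '-'), (np.float64(43.0), '+'), (np.float64(54.0), '+')]
[(0.85, [312.9, 268.1], np.int64(4920))]
tile in tool (array([-0.00020085,  0.00014727,  0.02778197,  0.00362875]), np.float64(60.74982092138493))
rack frame [-0.0166 -0.      0.1175] tcp [ 0.5260201  -0.20292121  0.14526292]
```

drive_tool([
  {"linear":[0,0,-0.03],"rotation":[0,0,0],"claw":-1},
  {"linear":[0,0,-0.06],"rotation":[0,0,0],"claw":-1},
  {"linear":[0,0,-0.09],"rotation":[0,0,0],"claw":-1},
  {"linear":[0,0,-0.12],"rotation":[0,0,0],"claw":-1},
  {"linear":[0,0,-0.14],"rotation":[0,0,0],"claw":-1},
])

```text
time: 11.0
eef_pos: [0.5264, -0.2035, 0.1322]
ee_rot: [0.607, 0.795, -0.0, 0.0]
ft_force: [0.4, 0.8, -2.5]
gripper_width: 0.102
gripper_force: 30.0
```

drive_tool([
  {"linear":[0,0,-0.02],"rotation":[0,0,0],"claw":-1},
  {"linear":[0,0,-0.04],"rotation":[0,0,0],"claw":-1},
  {"linear":[0,0,-0.06],"rotation":[0,0,0],"claw":-1},
  {"linear":[0,0,-0.08],"rotation":[0,0,0],"claw":-1},
  {"linear":[0,0,-0.1],"rotation":[0,0,0],"claw":-1},
])

```text
time: 11.42
eef_pos: [0.5264, -0.2035, 0.1222]
ee_rot: [0.607, 0.795, -0.0, -0.0]
ft_force: [-0.7, 0.1, -1.5]
gripper_width: 0.101
gripper_force: 30.0
```

It's in the slot with no side force. Feeling for the pad in small steps.

drive_tool([
  {"linear":[0,0,-0.02],"rotation":[0,0,0],"claw":-1},
  {"linear":[0,0,-0.04],"rotation":[0,0,0],"claw":-1},
  {"linear":[0,0,-0.06],"rotation":[0,0,0],"claw":-1},
  {"linear":[0,0,-0.07],"rotation":[0,0,0],"claw":-1},
  {"linear":[0,0,-0.08],"rotation":[0,0,0],"claw":-1},
])

```text
time: 11.83
eef_pos: [0.5265, -0.2035, 0.1143]
ee_rot: [0.607, 0.795, -0.0, -0.0]
ft_force: [0.1, 0.4, -0.9]
gripper_width: 0.105
gripper_force: 30.0
```

drive_tool([
  {"linear":[0,0,-0.01],"rotation":[0,0,0],"claw":-1},
  {"linear":[0,0,-0.02],"rotation":[0,0,0],"claw":-1},
  {"linear":[0,0,-0.03],"rotation":[0,0,0],"claw":-1},
  {"linear":[0,0,-0.04],"rotation":[0,0,0],"claw":-1},
  {"linear":[0,0,-0.05],"rotation":[0,0,0],"claw":-1},
])

```text
time: 12.25
eef_pos: [0.5264, -0.2035, 0.1093]
ee_rot: [0.607, 0.795, -0.0, -0.0]
ft_force: [-0.2, -0.3, -2.0]
gripper_width: 0.102
gripper_force: 30.0
```

drive_tool([
  {"linear":[0,0,-0.01],"rotation":[0,0,0],"claw":-1},
  {"linear":[0,0,-0.02],"rotation":[0,0,0],"claw":-1},
  {"linear":[0,0,-0.03],"rotation":[0,0,0],"claw":-1},
  {"linear":[0,0,-0.04],"rotation":[0,0,0],"claw":-1},
  {"linear":[0,0,-0.05],"rotation":[0,0,0],"claw":-1},
], squeeze=15)

```text
time: 12.67
eef_pos: [0.5264, -0.2034, 0.1043]
ee_rot: [0.607, 0.795, -0.0, -0.0]
ft_force: [-0.1, 0.0, -2.0]
gripper_width: 0.105
gripper_force: 15.0
```

drive_tool([
  {"linear":[0,0,-0.01],"rotation":[0,0,0],"claw":-1},
  {"linear":[0,0,-0.02],"rotation":[0,0,0],"claw":-1},
  {"linear":[0,0,-0.03],"rotation":[0,0,0],"claw":-1},
  {"linear":[0,0,-0.03],"rotation":[0,0,0],"claw":-1},
  {"linear":[0,0,-0.03],"rotation":[0,0,0],"claw":-1},
])

```text
time: 13.08
eef_pos: [0.5264, -0.2035, 0.1014]
ee_rot: [0.607, 0.795, -0.0, -0.0]
ft_force: [0.6, 0.2, -2.0]
gripper_width: 0.104
gripper_force: 15.0
```

drive_tool([
  {"linear":[0,0,-0.01],"rotation":[0,0,0],"claw":-1},
  {"linear":[0,0,-0.02],"rotation":[0,0,0],"claw":-1},
  {"linear":[0,0,-0.03],"rotation":[0,0,0],"claw":-1},
  {"linear":[0,0,-0.03],"rotation":[0,0,0],"claw":-1},
  {"linear":[0,0,-0.03],"rotation":[0,0,0],"claw":-1},
])

```text
time: 13.5
eef_pos: [0.5264, -0.2035, 0.0984]
ee_rot: [0.607, 0.795, -0.0, -0.0]
ft_force: [-0.0, 0.4, -1.8]
gripper_width: 0.108
gripper_force: 15.0
```

drive_tool([
  {"linear":[0,0,-0.01],"rotation":[0,0,0],"claw":-1},
  {"linear":[0,0,-0.02],"rotation":[0,0,0],"claw":-1},
  {"linear":[0,0,-0.02],"rotation":[0,0,0],"claw":-1},
  {"linear":[0,0,-0.02],"rotation":[0,0,0],"claw":-1},
  {"linear":[0,0,-0.02],"rotation":[0,0,0],"claw":-1},
])

```text
time: 13.92
eef_pos: [0.5265, -0.2035, 0.0964]
ee_rot: [0.607, 0.795, -0.0, -0.0]
ft_force: [-0.2, -0.6, -1.5]
gripper_width: 0.104
gripper_force: 15.0
```

drive_tool([
  {"linear":[0,0,-0.01],"rotation":[0,0,0],"claw":-1},
  {"linear":[0,0,-0.02],"rotation":[0,0,0],"claw":-1},
  {"linear":[0,0,-0.03],"rotation":[0,0,0],"claw":-1},
  {"linear":[0,0,-0.03],"rotation":[0,0,0],"claw":-1},
  {"linear":[0,0,-0.03],"rotation":[0,0,0],"claw":-1},
])

```text
time: 14.33
eef_pos: [0.5264, -0.2035, 0.0933]
ee_rot: [0.606, 0.795, -0.0, -0.0]
ft_force: [0.8, -0.2, -1.2]
gripper_width: 0.102
gripper_force: 15.0
```

drive_tool([
  {"linear":[0,0,-0.01],"rotation":[0,0,0],"claw":-1},
  {"linear":[0,0,-0.02],"rotation":[0,0,0],"claw":-1},
  {"linear":[0,0,-0.02],"rotation":[0,0,0],"claw":-1},
  {"linear":[0,0,-0.02],"rotation":[0,0,0],"claw":-1},
  {"linear":[0,0,-0.02],"rotation":[0,0,0],"claw":-1},
])

```text
time: 14.75
eef_pos: [0.5267, -0.2036, 0.0919]
ee_rot: [0.607, 0.795, -0.0, 0.0]
ft_force: [-3.7, -0.5, 9.1]
gripper_width: 0.106
gripper_force: 15.0
```

It touches the pad at TCP z≈0.092 (9 N). Easing off slightly, then sliding toward the stop along the slot.

drive_tool([
  {"linear":[0,0,0.01],"rotation":[0,0,0],"claw":-1},
  {"linear":[-0.008,0.029,0.01],"rotation":[0,0,0],"claw":-1},
  {"linear":[-0.016,0.058,0.01],"rotation":[0,0,0],"claw":-1},
  {"linear":[-0.023,0.087,0.01],"rotation":[0,0,0],"claw":-1},
  {"linear":[-0.026,0.097,0.01],"rotation":[0,0,0],"claw":-1},
], squeeze=10)

```text
time: 15.17
eef_pos: [0.5237, -0.1931, 0.0924]
ee_rot: [0.606, 0.795, -0.0, -0.0]
ft_force: [0.3, 0.8, -1.8]
gripper_width: 0.107
gripper_force: 10.0
```

Run:
```python
from h import *
s=get_state(); print(s['eef_pos'],s['ft_force'])
a=.263; Rz=R.from_euler('z',a).as_matrix(); o=np.array([.5422,-.1987,0]); M=R.from_quat(s['ee_rot']).as_matrix()
print((Rz.T@(s['eef_pos']+M@[0,0,.0278]-o)).round(4))
F=grab_frame('wrist')
ys=np.arange(.05,.12,.0005)
g=cv2.cvtColor(np.ascontiguousarray(F['pixels']),cv2.COLOR_RGB2GRAY).astype(np.float32)
for x in(-.03,0.0):
    P=np.column_stack([0*ys+x,ys,0*ys+.087])@Rz.T+o; q=proj(F,P).astype(np.float32)
    v=cv2.remap(g,q[:,:1],q[:,1:],cv2.INTER_LINEAR).ravel(); dv=np.gradient(cv2.GaussianBlur(v.reshape(1,-1),(0,0),1.5).ravel())
    print([(round(ys[k]*1e3,1),round(float(dv[k]),1)) for k in range(2,len(ys)-2) if abs(dv[k])>3 and abs(dv[k])==abs(dv[k-2:k+3]).max()])
```

```text
[ 0.52367543 -0.1930597   0.09237136] [ 0.3130363   0.79214929 -1.76478727]
[-0.0164  0.0103  0.0646]
[(np.float64(77.0), -9.2), (np.float64(79.0), 12.0), (np.float64(89.0), -11.8), (np.float64(114.5), 8.5), (np.float64(118.5), -5.8)]
[(np.float64(64.5), 10.1), (np.float64(76.5), -11.4), (np.float64(78.5), 5.4)]
```

drive_tool([
  {"linear":[-0.003,0.01,0],"rotation":[0,0,0],"claw":-1},
  {"linear":[-0.005,0.019,0],"rotation":[0,0,0],"claw":-1},
  {"linear":[-0.008,0.029,0],"rotation":[0,0,0],"claw":-1},
  {"linear":[-0.011,0.039,0],"rotation":[0,0,0],"claw":-1},
  {"linear":[-0.011,0.039,0],"rotation":[0,0,0],"claw":-1},
])

```text
time: 15.63
eef_pos: [0.5227, -0.1897, 0.0924]
ee_rot: [0.606, 0.795, -0.0, -0.0]
ft_force: [-0.1, -0.2, -1.7]
gripper_width: 0.105
gripper_force: 10.0
```

drive_tool([
  {"linear":[-0.001,0.005,0],"rotation":[0,0,0],"claw":-1},
  {"linear":[-0.003,0.01,0],"rotation":[0,0,0],"claw":-1},
  {"linear":[-0.003,0.01,0],"rotation":[0,0,0],"claw":-1},
  {"linear":[-0.003,0.01,0],"rotation":[0,0,0],"claw":-1},
  {"linear":[-0.003,0.01,0],"rotation":[0,0,0],"claw":-1},
], squeeze=7)

```text
time: 16.05
eef_pos: [0.5224, -0.1889, 0.0924]
ee_rot: [0.607, 0.795, -0.0, -0.0]
ft_force: [0.8, 0.6, -1.6]
gripper_width: 0.104
gripper_force: 7.0
```

Gap left is about 2 mm. Continuing in 0.5–1 mm steps.

drive_tool([
  {"linear":[-0.001,0.005,0],"rotation":[0,0,0],"claw":-1},
  {"linear":[-0.003,0.01,0],"rotation":[0,0,0],"claw":-1},
  {"linear":[-0.003,0.01,0],"rotation":[0,0,0],"claw":-1},
  {"linear":[-0.003,0.01,0],"rotation":[0,0,0],"claw":-1},
  {"linear":[-0.003,0.01,0],"rotation":[0,0,0],"claw":-1},
])

```text
time: 16.47
eef_pos: [0.5221, -0.1879, 0.0924]
ee_rot: [0.607, 0.795, -0.0, -0.0]
ft_force: [-0.2, -0.4, -2.5]
gripper_width: 0.101
gripper_force: 7.0
```

drive_tool([
  {"linear":[-0.001,0.005,0],"rotation":[0,0,0],"claw":-1},
  {"linear":[-0.001,0.005,0],"rotation":[0,0,0],"claw":-1},
  {"linear":[-0.001,0.005,0],"rotation":[0,0,0],"claw":-1},
  {"linear":[-0.001,0.005,0],"rotation":[0,0,0],"claw":-1},
  {"linear":[-0.001,0.005,0],"rotation":[0,0,0],"claw":-1},
])

```text
time: 16.88
eef_pos: [0.522, -0.1874, 0.0924]
ee_rot: [0.607, 0.795, -0.0, -0.0]
ft_force: [0.6, 0.5, -1.2]
gripper_width: 0.11
gripper_force: 7.0
```

drive_tool([
  {"linear":[-0.001,0.005,0],"rotation":[0,0,0],"claw":-1},
  {"linear":[-0.001,0.005,0],"rotation":[0,0,0],"claw":-1},
  {"linear":[-0.001,0.005,0],"rotation":[0,0,0],"claw":-1},
  {"linear":[-0.001,0.005,0],"rotation":[0,0,0],"claw":-1},
  {"linear":[-0.001,0.005,0],"rotation":[0,0,0],"claw":-1},
])

```text
time: 17.3
eef_pos: [0.522, -0.1869, 0.0924]
ee_rot: [0.607, 0.795, -0.0, 0.0]
ft_force: [0.2, -0.9, -1.9]
gripper_width: 0.107
gripper_force: 7.0
```

drive_tool([
  {"linear":[-0.001,0.005,0],"rotation":[0,0,0],"claw":-1},
  {"linear":[-0.001,0.005,0],"rotation":[0,0,0],"claw":-1},
  {"linear":[-0.001,0.005,0],"rotation":[0,0,0],"claw":-1},
  {"linear":[-0.001,0.005,0],"rotation":[0,0,0],"claw":-1},
  {"linear":[-0.001,0.005,0],"rotation":[0,0,0],"claw":-1},
])

```text
time: 17.72
eef_pos: [0.5219, -0.1868, 0.0925]
ee_rot: [0.607, 0.795, -0.0, 0.0]
ft_force: [1.3, -5.6, -1.7]
gripper_width: 0.109
gripper_force: 7.0
```

It touches the stop with about 5.7 N, below the bar's slip limit. Easing off 0.2 mm, setting it down on the pad and releasing.

drive_tool([
  {"linear":[0.001,-0.002,0],"rotation":[0,0,0],"claw":-1},
  {"linear":[0.001,-0.002,-0.003],"rotation":[0,0,0],"claw":-1},
  {"linear":[0.001,-0.002,-0.006],"rotation":[0,0,0],"claw":-1},
  {"linear":[0.001,-0.002,-0.008],"rotation":[0,0,0],"claw":-1},
  {"linear":[0.001,-0.002,-0.008],"rotation":[0,0,0],"claw":-1},
])

```text
time: 18.13
eef_pos: [0.5221, -0.1868, 0.092]
ee_rot: [0.607, 0.795, -0.0, 0.0]
ft_force: [-1.3, -5.1, 6.2]
gripper_width: 0.111
gripper_force: 7.0
```

drive_tool([
  {"linear":[0,0,0],"rotation":[0,0,0],"claw":-0.7},
  {"linear":[0,0,0],"rotation":[0,0,0],"claw":-0.5},
  {"linear":[0,0,0],"rotation":[0,0,0],"claw":-0.3},
  {"linear":[0,0,0],"rotation":[0,0,0],"claw":-0.2},
  {"linear":[0,0,0],"rotation":[0,0,0],"claw":-0.2},
])

```text
time: 18.55
eef_pos: [0.5219, -0.1863, 0.0916]
ee_rot: [0.606, 0.795, 0.0, -0.0]
ft_force: [-0.7, -0.1, -0.1]
gripper_width: 0.382
gripper_force: 0.0
```

drive_tool([
  {"linear":[0,0,0.1],"rotation":[0,0,0],"claw":-0.2},
  {"linear":[0,0,0.3],"rotation":[0,0,0],"claw":-0.2},
  {"linear":[0,0,0.6],"rotation":[0,0,0],"claw":-0.2},
  {"linear":[0,0,0.8],"rotation":[0,0,0],"claw":-0.2},
  {"linear":[0,0,1],"rotation":[0,0,0],"claw":-0.2},
])

```text
time: 18.97
eef_pos: [0.5221, -0.1862, 0.1937]
ee_rot: [0.606, 0.795, 0.0, 0.0]
ft_force: [-0.2, -0.4, -1.2]
gripper_width: 0.403
gripper_force: 0.0
```

Run:
```python
from h import *
s=get_state(); print(s['eef_pos'],s['ft_force'],s['gripper_width'])
F=grab_frame('wrist'); tr=trace(F,'tile_blue'); b=trace(F,'stop_face'); print([(d['conf'],d['centre'],d['pixels'].sum()) for d in tr+b])
a=.263; Rz=R.from_euler('z',a).as_matrix(); o=np.array([.5422,-.1987,0])
vis=np.zeros((480,640)); vis[:265]=1
def tp(p): return box([0,0,0],[.01,.12,.09])@R.from_euler('zy',[p[2],p[3]]).as_matrix().T@Rz.T+Rz@[p[0],p[1],.0645]+o
# only part above ribs visible: use box top part
def top(p): return (box([0,0,.0225],[.01,.12,.045]))@R.from_euler('zy',[p[2],p[3]]).as_matrix().T@Rz.T+Rz@[p[0],p[1],.0645]+o
A=soft(tr[0]['pixels'])
print(fit(lambda p:(np.abs(soft(hullmask(F,top(p)))-A)*vis).sum(),[-.0164,.017,0,0],[.003,.003,.03,.05]))
Bm=soft(b[0]['pixels'])
print(fit(lambda p:np.abs(soft(hullmask(F,box([0,p[0]+.006,.078],[.178,.012,.018])@Rz.T+o))-Bm).sum(),[.077],[.003]))
im=F['pixels'][:,:,::-1]; G=grab_frame('top')['pixels'][:,:,::-1][195:310,185:505]
cv2.imwrite('pics/end.png',np.vstack([im[:340],cv2.resize(G,(640,230))]))
```

```text
[ 0.52206682 -0.18624961  0.19366908] [-0.21658726 -0.36023412 -1.18079073] 0.40278514824320205
[(0.83, [314.1, 239.2], np.int64(2253)), (0.9, [336.1, 151.8], np.int64(5127))]
(array([-0.01658694,  0.01574578,  0.01062262,  0.0166536 ]), np.float64(24.159550404126577))
(array([0.07715234]), np.float64(1078.347412109375))
```

View pics/end.png

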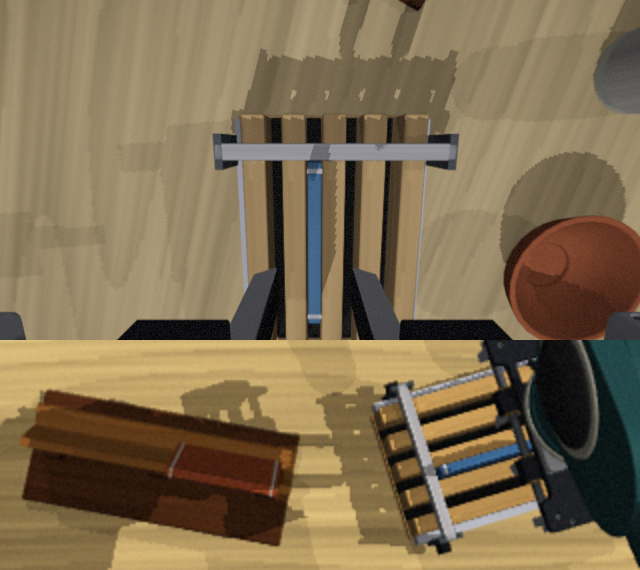

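The tile stands in the blue slot (wrist view: cols 306–322). Its end at row ~162 meets the bar's edge at row ~160. The bar hasn't moved, and the clay tile and bowl are in place.

```bash
python3 -c "
from workcell import *
print(job_done())"
```

```text
the job is handed in; nothing more can be done
None
```

The blue tile stands upright in the blue clip's slot, down on the pad and touching the stop bar; the bar, clay tile, jar and bowl were not disturbed. The job is handed in, but no verdict came back.

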